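Snap the pastry box lid shut all round

ROBOT

A 7-joint arm with a two-finger parallel gripper is mounted at the origin on the work surface. World frame = base frame: x ahead of the robot, y to its left, z up, the work surface at z = 0. Lengths are in mm, angles in rad, forces in N, time in s.
With the tool pointing down it reaches from about 425 to 1025 mm from the base axis. Payload 9.4 kg.
Tool frame: the origin (TCP) lies midway between the tips of the shut fingers; the grasp point (between the pads) lies 19 mm behind it (env.grip_depth is the distance from the TCP to the grasp point, in mm); z points along the fingers, y is the direction in which the jaws open and shut (so a half turn about z gives the same grasp; the last joint's range is limited). The gripper opens to 85 mm and grips with 20 to 120 N. Pads are 22 mm wide; open, the fingers measure 114 mm over their backs; the gripper's body (76 mm by 85 mm) begins 54 mm behind the grasp point. The pads swing forward as they close: fully open they stand 13 mm farther back than shut.
Start: joints at [1.026, 0.599, -0.003, 1.599, 0.002, 0.943, -0.08], TCP at [326.911, -647.112, 231.275] pointing down, gripper open.
Joint ranges: [-2.57, 2.57], [-0.35, 1.97], [-1.29, 1.29], [0.11, 2.56], [-1.05, 4.19], [0.11, 1.86], [-2.63, 2.63]. Speed limits (rad/s): [2.22, 2.22, 3.01, 3.01, 3.14, 3.14, 3.14].

INTERFACE

Orientations are given as a rotation vector (axis times angle).
In Python, from bench import env gives the robot as it stands.
- The arm moves only by the shell command python3 -m crank 'ROWS' [FORCE]. ROWS is text: rows parted by semicolons, each of 7 numbers parted by spaces: the shift along the tool's x, y, z in mm, then the turn, a rotation vector about the tool's x, y, z in rad, then the gripper's target within -1 to 1 (fully open at 1, half-way at 0, shut at -1). A call has 1 to 12 rows; each row shifts and turns the pose as measured when the row begins, along the tool's axes as they then stand; what a row does not reach is not made up. A row lasts 1/8 s, in which the tool goes at most 62.5 mm and 10.7 degrees, less where a joint would pass 70% of its speed; a pose out of reach is approached as far as the arm can. A call with a gripper value outside its range is refused whole. The fingers move at their own pace and stop on an object; FORCE is the grip in N (left out, the last holds). Time passes only in rows, so rows that do not move let the fingers close. It gives the time, the measured TCP pose, the force and the opening at its end, in the units of the state.
- env.get_obs(): the state, without advancing time (a new reading comes with each control period).
- env.camera(name): name is "scene" or "top" or "wrist"; returns a dict with "color" (384x512x3 uint8, red, green, blue), "depth" (384x512 float32, mm along the optical axis (not along the pixel's ray), 0 where there is no reading), "vertical_fov" (degrees; the focal length in pixels is half the picture's height over the tangent of half this angle, whatever the lens; pixels are square), "cx", "cy" (the principal point, pixels), "xyz" and "orientation" of the camera in the world. Camera axes: x right, y up, looking along -z (the intrinsics and any distortion apply to the point x, -y, -z); pixel columns grow to the right and rows downward; lengths in mm; the calibration is good to about 2 mm. The wrist camera is an equidistant fisheye: a pixel r from the principal point sees the ray r / f radians off the axis. A picture is of the moment at which its call begins.
- env.finish_job(): hands the job in, once; it reports no verdict.
Trained networks look in a picture, given as the dict that the camera call returned (one of the last four; its "shot" number tells which), for a name from the list of things; names that differ only in an ending like _2 or _b are one class to them, and where a whole thing is asked for, a point or a joint stands for the part that bears it (a point fixed in the world has none). Each returns a list of dicts, best first, with "p" (0 to 1); they miss things now and then, are a little off and sometimes report something else, mostly with a low value. They report only what shows in the picture. A call takes as long as a camera call. They do not tell look-alikes from the thing itself.
- env.silhouettes(picture, label): "pixels" (384x512 bool, what is visible of it) and "rect" ([left, top, right, bottom] in pixels, round what is visible of it).
- env.place_of(picture, label): "location" ([row, column] in pixels: a listed point, or the origin of a listed thing).
The state is a dict: "t": time; "q": joint angles; "joint_velocities": joint speeds; "joint_efforts": joint torques, N m; "ee_pos": TCP position; "eef_rot": TCP orientation; "wrist_force": force on the tool from outside, world axes, zero at the start; "wrist_torque": the same for the moment, N m; "opening": finger opening in mm.
Only numpy, scipy, OpenCV 4.12 (cv2) and the standard library are available. Lean on these libraries where they do the work, as an engineer would, in place of code of your own. Each camera call takes 0.05 s, during which the arm holds its last target.

TASK

The lid is on the clear pastry box, but the four orange sections of its snap-fit rim have popped up. With the fingertips, press each of the four sections down until it clicks and stays flush with the lid. Only press: do not lift the box or push it out of its place, and leave the cup, the tart and the chopsticks beside it where they are.

Things in the scene. Friction and masses are not known exactly. Their poses are not given: they have to be found in the camera images.
- box: square clear plastic pastry box standing loose on the table, 150 x 150 mm, about 0.75 kg, with its lid on: lid 168 mm square, rigid centre panel and white corners, top face 64 mm above the table, one orange snap-fit rim section in the middle of each side. Origin: centre of the box's underside; x points to the back section, y to the left section, z up
- flap_front (a joint): orange rim section on the box's -x side: a stiff flap 86 mm long, 6 mm thick, reaching from its hinge (44 mm from the box's centre) 40 mm outwards. Value, rad: about 0.02 popped up (outer edge 13 mm above flush), 0.35 flush with the lid, its stop. Let go before about 0.2 it springs back up; past that it snaps shut and stays. Takes about 8 N at the press point; 20 N is harmless
- press_front (a point): press point of the orange section on the box's -x side: on its upper face, midway along it, 27 mm out from its hinge; moves with it. When flush it is 71 mm from the box's centre and 64 mm above its underside; popped up, about 9 mm higher. Its axes mean nothing
- flap_back (a joint): orange rim section on the box's +x side: a stiff flap 86 mm long, 6 mm thick, reaching from its hinge (44 mm from the box's centre) 40 mm outwards. Value, rad: about 0.02 popped up (outer edge 13 mm above flush), 0.35 flush with the lid, its stop. Let go before about 0.2 it springs back up; past that it snaps shut and stays. Takes about 8 N at the press point; 20 N is harmless
- press_back (a point): press point of the orange section on the box's +x side: on its upper face, midway along it, 27 mm out from its hinge; moves with it. When flush it is 71 mm from the box's centre and 64 mm above its underside; popped up, about 9 mm higher. Its axes mean nothing
- flap_left (a joint): orange rim section on the box's +y side: a stiff flap 86 mm long, 6 mm thick, reaching from its hinge (44 mm from the box's centre) 40 mm outwards. Value, rad: about 0.02 popped up (outer edge 13 mm above flush), 0.35 flush with the lid, its stop. Let go before about 0.2 it springs back up; past that it snaps shut and stays. Takes about 8 N at the press point; 20 N is harmless
- press_left (a point): press point of the orange section on the box's +y side: on its upper face, midway along it, 27 mm out from its hinge; moves with it. When flush it is 71 mm from the box's centre and 64 mm above its underside; popped up, about 9 mm higher. Its axes mean nothing
- flap_right (a joint): orange rim section on the box's -y side: a stiff flap 86 mm long, 6 mm thick, reaching from its hinge (44 mm from the box's centre) 40 mm outwards. Value, rad: about 0.02 popped up (outer edge 13 mm above flush), 0.35 flush with the lid, its stop. Let go before about 0.2 it springs back up; past that it snaps shut and stays. Takes about 8 N at the press point; 20 N is harmless
- press_right (a point): press point of the orange section on the box's -y side: on its upper face, midway along it, 27 mm out from its hinge; moves with it. When flush it is 71 mm from the box's centre and 64 mm above its underside; popped up, about 9 mm higher. Its axes mean nothing
- cup_a: white paper cup, open at the top, 74 mm across, 85 mm tall, standing beside the pastry box; bystander. Origin: centre of its underside, z up
- tart_loose: one tart shell in its metal cup, 66 mm across, 23 mm tall, standing on the other side of the pastry box; bystander. Origin: centre of its underside, z up
- chopsticks: pair of brown wooden chopsticks lying side by side, 230 x 20 x 8 mm, lying along the +x side of the pastry box; bystander. Origin: underside, y along the sticks
Things that resemble listed ones, but are neither listed nor needed, are in the scene too. What is shaped like the box but red is not meant.

How it is judged (in metres and radians):
At the end, for the whole second after the job is handed in: All four orange sections are snapped shut (each past 0.30 rad of its 0.35 rad, within about 2 mm of flush), the box stands flat and at rest within 25 mm of where it was, and the cup, tart and chopsticks beside it stand or lie within 30 mm of where they were (value of joint each of flap_front, flap_back, flap_left, flap_right above 0.3 rad and distance of box from where it was at the start of the episode below 0.025 m and angle between box's own z axis and vertical below 0.05 rad and linear speed of box below 0.02 m/s and distance of each of cup_a, tart_loose, chopsticks from where it was at the start of the episode below 0.03 m and angle between each of cup_a, tart_loose, chopsticks's own z axis and vertical below 0.3 rad); the robot touches nothing.
It fails at once if the box is lifted off the table or tipped up (height (world z) of box above 0.012 m or angle between box's own z axis and vertical above 0.15 rad).
It fails at once if the box is pushed more than 25 mm out of its place (distance of box from where it was at the start of the episode above 0.025 m).
It fails at once if the cup, tart or chopsticks beside the box are moved more than 30 mm, carried or knocked over (not (distance of cup_a from where it was at the start of the episode below 0.03 m) or not (distance of tart_loose from where it was at the start of the episode below 0.03 m) or not (distance of chopsticks from where it was at the start of the episode below 0.03 m) or not (angle between cup_a's own z axis and vertical below 0.3 rad) or not (angle between tart_loose's own z axis and vertical below 0.3 rad) or not (angle between chopsticks's own z axis and vertical below 0.3 rad)).
It also fails if it takes over 43 s, if anything falls off the work surface, if the arm or the gripper's body presses on something with over 40 N, if the wrist force passes 120 N, or if a joint passes its speed limit or range.

## Working session

There is one attempt and no reset: what is moved stays moved. The work goes in short steps, Python scripts to look and compute and a shell command to move; the robot and the scene stay as the last step left them, time stands still between calls to the robot, and variables do not carry over. Pictures are saved under pics/ and viewed, and the job is handed in when it is done.

```bash
ls; mkdir -p pics; cat > h.py <<'E'
import numpy as np,cv2
from scipy.spatial.transform import Rotation as R
from bench import env
def rot(o):
    o=np.array(o,float)
    return o if o.shape==(3,3) else (R.from_rotvec(o).as_matrix() if o.size==3 else R.from_quat(o).as_matrix())
def world(p,r,c,d=None):
    f=192/np.tan(np.radians(p["vertical_fov"])/2)
    if d is None: d=p["depth"][np.int32(r),np.int32(c)]
    x=(c-p["cx"])/f*d; y=-(r-p["cy"])/f*d
    P=np.stack([x,y,-d*np.ones_like(x)],-1)
    return P@rot(p["orientation"]).T+np.array(p["xyz"])
E
python3 - <<'E'
from h import *
for n in ["scene","top"]:
    p=env.camera(n); print(n,p["xyz"],p["orientation"],p["vertical_fov"],p["cx"],p["cy"])
    cv2.imwrite(f"pics/{n}0.png",p["color"][:,:,::-1])
    for l in ["box","press_front","press_back","press_left","press_right","cup_a","tart_loose","chopsticks"]:
        for o in env.place_of(p,l)[:3]:
            r,c=o["location"]; r0=int(np.clip(r,0,383));c0=int(np.clip(c,0,511))
            print(l,round(o["p"],2),np.round([r,c]),np.round(world(p,np.array(float(r)),np.array(float(c)),p["depth"][r0,c0])))
o=env.get_obs();print(o)
E
```

```text
pics
scene [1212.26926258  228.18079264  993.99149818] [0.49595963 0.64011834 1.72853871] 48.23968998048377 258.7025229301922 195.34412438002659
box 0.78 [224. 247.] [546.  26.  63.]
box 0.69 [180. 324.] [339. 207.  65.]
box 0.59 [142. 190.] [ 291. -229.   76.]
press_front 0.59 [190. 258.] [432.  30.  73.]
press_front 0.59 [134. 167.] [ 264. -316.   67.]
press_front 0.55 [177. 314.] [336. 174.  67.]
press_back 0.75 [153. 337.] [224. 228.  70.]
press_back 0.72 [223. 235.] [555.  -3.  68.]
press_back 0.65 [122. 206.] [ 180. -211.   72.]
press_left 0.73 [219. 268.] [525.  80.  72.]
press_left 0.64 [154. 306.] [256. 135.  76.]
press_left 0.5 [112. 178.] [ 159. -318.   77.]
press_right 0.81 [197. 226.] [479. -53.  73.]
press_right 0.79 [139. 192.] [ 264. -230.   67.]
press_right 0.5 [172. 344.] [300. 259.  70.]
cup_a 0.83 [241. 303.] [557. 183.  52.]
tart_loose 0.63 [221. 248.] [536.  26.  63.]
tart_loose 0.6 [195. 207.] [ 435. -130.   13.]
chopsticks 0.56 [261. 229.] [638.   0.   8.]
chopsticks 0.18 [223. 248.] [543.  30.  62.]
top [ 261.37208366   11.58096603 1023.35871409] [ 0.14809752
[... 828 characters left out ...]
([ 1.02628352,  0.59923129, -0.00251166,  1.59937707,  0.00183859,
        0.94288765, -0.07980327]), 'joint_velocities': array([-4.25772328e-04, -4.72298932e-04,  5.90882267e-04,  5.85690858e-04,
       -8.82231656e-05,  6.55807792e-05,  6.74659019e-04]), 'joint_efforts': array([-2.93693402e-04, -7.76184225e+01,  1.56307530e+00, -2.58376622e+01,
        1.23264478e-02,  2.06150049e-03,  1.35316535e-05]), 'ee_pos': array([ 326.92999997, -647.12605397,  231.33245131]), 'eef_rot': array([ 3.05591068e+00,  7.28206787e-01, -5.87722222e-05]), 'wrist_force': array([-0.61917211,  0.47470182,  0.4351822 ]), 'wrist_torque': array([-0.0056997 ,  0.01770788,  0.00619809]), 'opening': 85.36734581519158}
```

View pics/scene0.png

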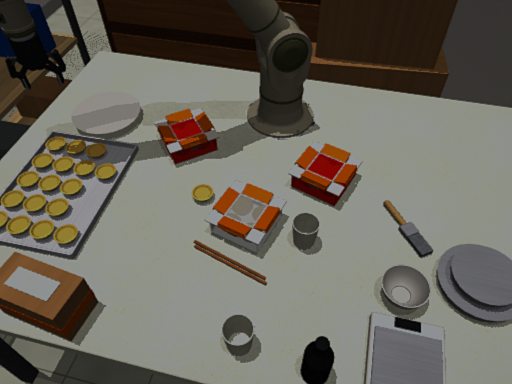

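View pics/top0.png

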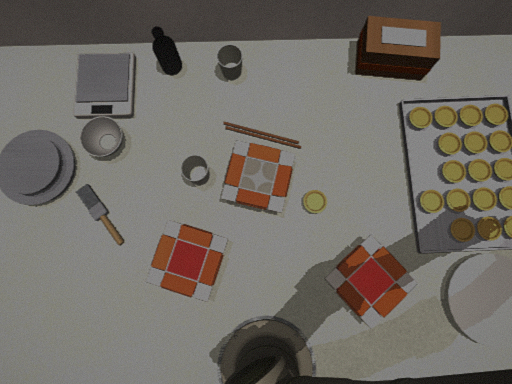

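The clear box with the grey panel sits at about (258,177) in the top view. The two red ones are look-alikes. Next I'll fit the box pose from its orange sections.

```bash
cat > fit.py <<'E'
from h import *
from scipy.optimize import least_squares
def fit(name,tag):
    p=env.camera(name)
    hsv=cv2.cvtColor(p["color"],cv2.COLOR_RGB2HSV)
    m=(hsv[...,0]>4)&(hsv[...,0]<22)&(hsv[...,1]>150)&(hsv[...,2]>60)&(p["depth"]>0)
    r,c=np.nonzero(m); W=world(p,r.astype(float),c.astype(float))
    k=(np.hypot(W[:,0]-505,W[:,1]-10)<110)&(W[:,2]>50)&(W[:,2]<90)
    W=W[k]; r=r[k];c=c[k]
    mm=np.zeros(m.shape,np.uint8); mm[r,c]=1
    mm=cv2.morphologyEx(mm,cv2.MORPH_OPEN,np.ones((2,2),np.uint8))
    n,lab,st,ce=cv2.connectedComponentsWithStats(mm,connectivity=4)
    for i in range(1,n):
        if st[i,4]<60: continue
        w=W[lab[r,c]==i]
        # height vs radius later
        print(name,i,st[i,4],"cent",w.mean(0).round(1),"z",np.percentile(w[:,2],[5,50,95]).round(1))
    rect=cv2.minAreaRect(W[:,:2].astype(np.float32)); print("rect",rect)
    # model fit: all orange points must lie within cross  footprint; maximise overlap by least squares of outside dist
    def outside(q,P):
        ct,s=np.cos(q[2]),np.sin(q[2]); d=P[:,:2]-q[:2]
        x=abs(d[:,0]*ct+d[:,1]*s); y=abs(-d[:,0]*s+d[:,1]*ct)
        a=np.hypot(np.maximum(np.maximum(x-43,0),0),np.maximum(np.maximum(y-84,44-y),0))
        b=np.hypot(np.maximum(np.maximum(y-43,0),0),np.maximum(np.maximum(x-84,44-x),0))
        return np.minimum(a,b)
    best=min((least_squares(outside,[505,10,t],args=(W,),loss="soft_l1") for t in np.linspace(-.75,.75,7)),key=lambda s:s.cost)
    q=best.x; print(name,"fit",q.round(3),"rms",np.sqrt(np.mean(best.fun**2)).round(2))
    # table height beside
    R_,C_=np.mgrid[0:384,0:512]; A=world(p,R_.astype(float),C_.astype(float)); 
    t=(np.hypot(A[...,0]-505,A[...,1]-10)<200)&(abs(A[...,2])<12)&(p["depth"]>0); print("table z",np.median(A[t][:,2]).round(1))
    ct,s=np.cos(q[2]),np.sin(q[2])
    for nm,a,b in [("front",-1,0),("back",1,0),("left",0,1),("right",0,-1)]:
        pp=q[:2]+71*np.array([a*ct-b*s,a*s+b*ct])
        k=np.hypot(*(W[:,:2]-pp).T)<8; print(nm,pp.round(1),"z here",np.median(W[k][:,2]).round(1) if k.any() else None)
    return q
if __name__=="__main__":
    for n in ["top","scene"]: fit(n,"")
E
python3 fit.py
python3 - <<'E'
from h import *
p=env.camera("top"); c=p["color"][110:250,170:340,::-1]; cv2.imwrite("pics/topc.png",cv2.resize(c,None,fx=4.4,fy=4.2,interpolation=cv2.INTER_CUBIC))
print(p["orientation"])
o=env.get_obs();print(R.from_rotvec(o["eef_rot"]).as_matrix().round(3))
E
```

```text
top 1 401 cent [560.6  -9.1  70.7] z [64.9 70.7 76.4]
top 2 406 cent [514.5  70.4  70.3] z [64.5 70.4 76.1]
top 3 421 cent [481.8 -55.7  71.6] z [66.2 71.2 76.9]
top 4 445 cent [434.4  24.3  71.1] z [65.1 71.3 77. ]
rect ((499.2939453125, 8.182655334472656), (166.8529052734375, 170.75094604492188), 74.74884796142578)
top fit [ 4.9882e+02  8.8570e+00 -2.5400e-01] rms 0.05
table z 0.2
front [430.1  26.7] z here 73.9
back [567.5  -9. ] z here 72.9
left [516.7  77.6] z here 72.9
right [480.9 -59.9] z here 73.8
scene 1 330 cent [441.4  31.1  69.6] z [63.3 69.5 75.4]
scene 2 322 cent [487.7 -48.5  68.9] z [63.5 69.1 74.2]
scene 3 359 cent [521.9  79.   70.4] z [62.9 70.7 75.7]
scene 4 394 cent [570.9  -3.3  69.5] z [63.1 69.9 75.7]
rect ((503.60003662109375, 13.206733703613281), (167.62989807128906, 170.94622802734375), 76.19854736328125)
scene fit [ 5.03512e+02  1.25490e+01 -2.54000e-01] rms 0.12
table z -0.6
front [434.8  30.4] z here 71.6
back [572.2  -5.3] z here 73.2
left [521.3  81.3] z here 72.8
right [485.7 -56.2] z here 71.0
[ 0.14809752 -0.14545817 -1.58939895]
[[ 0.893  0.451 -0.   ]
 [ 0.451 -0.893 -0.   ]
 [-0.     0.    -1.   ]]
```

```bash
sleep 1; ls pics
```

```text
scene0.png
top0.png
topc.png
```

View pics/topc.png

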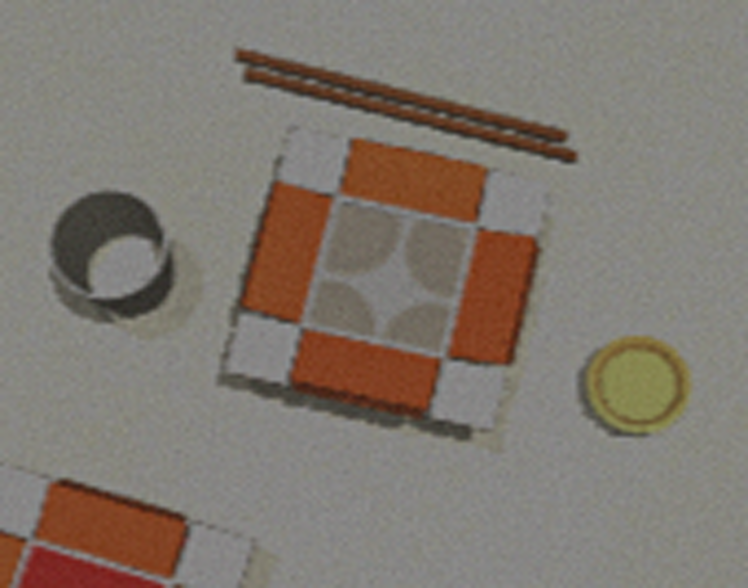

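```bash
python3 -m crank '34 -38 0 0 0 0 -1;34 -38 0 0 0 0 -1;34 -38 0 0 0 0 -1;34 -38 0 0 0 0 -1;34 -38 0 0 0 0 -1;34 -38 0 0 0 0 -1;34 -38 0 0 0 0 -1;34 -38 0 0 0 0 -1;34 -38 0 0 0 0 -1;34 -38 0 0 0 0 -1' 60
python3 -m crank '0 0 0 0 0 0.12 -1;0 0 0 0 0 0.12 -1;0 0 0 0 0 0.12 -1;0 0 0 0 0 0.12 -1;0 0 0 0 0 0.12 -1;0 0 0 0 0 0.12 -1;0 0 0 0 0 0 -1'
cat > st.py <<'E'
from h import *
import sys
o=env.get_obs(); M=R.from_rotvec(o["eef_rot"]).as_matrix(); p=np.array(o["ee_pos"])
print("t",round(o["t"],2),"pos",p.round(1),"yaw x",np.arctan2(M[1,0],M[0,0]).round(3),"z",M[:,2].round(3),"F",np.round(o["wrist_force"],1),"open",o["opening"],"q",np.round(o["q"],2))
T=dict(front=(432.5,28.5),back=(569.9,-7.1),left=(519,79.5),right=(483.3,-58.))
for k,v in T.items():
    print(k,"tool shift",(M.T@(np.array([*v,64])-p)).round(1))
E
python3 st.py
```

```text
t: 2.3
ee_pos: [463.3, -144.8, 231.3]
eef_rot: [3.053, 0.716, 0.006]
wrist_force: [1.1, -0.3, 1.0]
opening: 0.3
t: 3.18
ee_pos: [465.7, -139.4, 232.8]
eef_rot: [3.11, -0.425, 0.015]
wrist_force: [-0.4, -0.5, -0.0]
opening: 0.1
t 3.17 pos [ 465.7 -139.4  232.8] yaw x -0.272 z [ 0.009 -0.003 -1.   ] F [-0.4 -0.5 -0. ] open 0.09781458599943826 q [ 0.08  0.31  0.12  2.14 -0.06  0.68 -1.6 ]
front tool shift [ -78.6 -153.   168. ]
back tool shift [  63.3 -155.6  169.3]
left tool shift [  -9.  -225.4  168.6]
right tool shift [ -6.5 -83.3 168.7]
```

```bash
python3 -m crank '-2 -42 30 0 0 0 -1;-2 -41 40 0 0 0 -1;0 0 40 0 0 0 -1;0 0 15 0 0 0 -1;0 0 0 0 0 0 -1'
python3 st.py
python3 - <<'E'
from h import *
p=env.camera("wrist"); cv2.imwrite("pics/w1.png",p["color"][:,:,::-1])
p=env.camera("scene"); cv2.imwrite("pics/s1.png",cv2.resize(p["color"][130:290,150:350,::-1],None,fx=3.5,fy=3.5,interpolation=cv2.INTER_CUBIC))
E
```

```text
t: 3.8
ee_pos: [488.9, -56.3, 105.8]
eef_rot: [3.115, -0.402, 0.024]
wrist_force: [-1.1, -0.1, -0.0]
opening: -0.1
t 3.8 pos [488.9 -56.3 105.8] yaw x -0.257 z [ 0.015 -0.003 -1.   ] F [-1.1 -0.1 -0. ] open -0.07922337182209538 q [-0.05  0.52  0.06  2.25 -0.09  0.35 -1.74]
front tool shift [-76.7 -67.7  40.7]
back tool shift [ 65.2 -68.1  42.9]
left tool shift [  -6.  -139.    41.8]
right tool shift [-5.6  3.1 41.7]
```

```bash
sleep 1
```

```text
(no output)
```

View pics/w1.png

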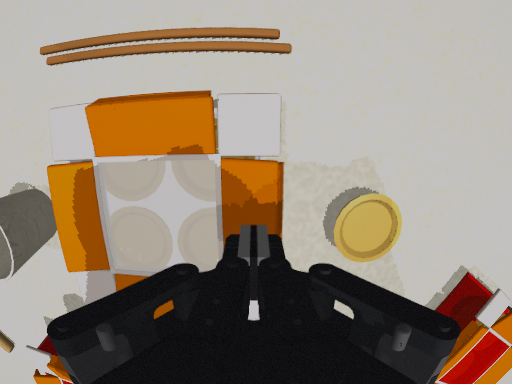

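View pics/s1.png

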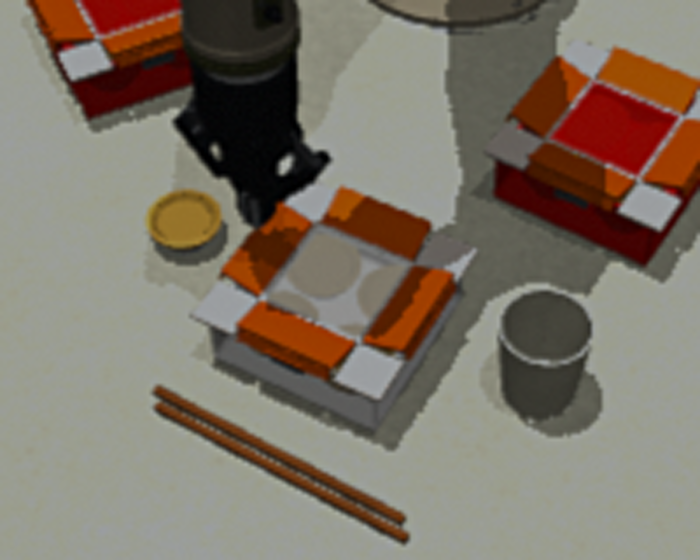

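The fingertips are above the right section, over the orange area at about (252,220) in the wrist view. I'll press it now.

```bash
python3 -m crank '-5 3 12 0 0 0 -1;0 0 10 0 0 0 -1;0 0 6 0 0 0 -1;0 0 5 0 0 0 -1;0 0 5 0 0 0 -1'; python3 st.py
```

```text
t: 4.53
ee_pos: [485.2, -59.8, 68.8]
eef_rot: [3.114, -0.405, 0.034]
wrist_force: [-1.2, -0.4, 2.0]
opening: -0.0
t 4.53 pos [485.2 -59.8  68.8] yaw x -0.259 z [ 0.022 -0.004 -1.   ] F [-1.2 -0.4  2. ] open -0.011738556241506616 q [-0.03  0.59  0.05  2.28 -0.09  0.25 -1.73]
front tool shift [-73.7 -71.8   3.3]
back tool shift [ 68.2 -72.6   6.4]
left tool shift [  -3.1 -143.3    5. ]
right tool shift [-2.4 -1.2  4.7]
```

```bash
python3 -m crank '-1 0 3 0 0 0 -1;0 0 3 0 0 0 -1;0 0 2 0 0 0 -1'; python3 st.py
```

```text
t: 4.9
ee_pos: [484.4, -59.6, 62.8]
eef_rot: [3.115, -0.406, 0.037]
wrist_force: [-8.6, 0.8, 54.5]
opening: -0.1
t 4.9 pos [484.4 -59.6  62.8] yaw x -0.259 z [ 0.023 -0.003 -1.   ] F [-8.6  0.8 54.5] open -0.05363294407008014 q [-0.03  0.6   0.04  2.29 -0.09  0.23 -1.73]
front tool shift [-72.7 -71.8  -2.7]
back tool shift [ 69.2 -72.6   0.6]
left tool shift [  -2.2 -143.3   -0.8]
right tool shift [-1.5 -1.2 -1.2]
```

54 N against the stop, so this one is at its limit and the next presses should go less deep. I'll lift and check.

```bash
python3 -m crank '0 0 -10 0 0 0 -1;0 0 -25 0 0 0 -1;23 -24 -5 0 0 0 -1;23 -24 0 0 0 0 -1;22 -24 0 0 0 0 -1;0 0 0 0 -0.022 0 -1'; python3 st.py; cat >> fit.py <<'E'
E
python3 fit.py | grep -v rect
python3 - <<'E'
from h import *
p=env.camera("scene"); cv2.imwrite("pics/s2.png",cv2.resize(p["color"][130:290,150:350,::-1],None,fx=3.5,fy=3.5,interpolation=cv2.INTER_CUBIC))
E
```

```text
t: 5.65
ee_pos: [569.7, -5.1, 107.2]
eef_rot: [-3.112, 0.405, -0.004]
wrist_force: [-0.6, -0.4, -0.2]
opening: 0.2
t 5.65 pos [569.7  -5.1 107.2] yaw x -0.259 z [ 0.003  0.003 -1.   ] F [-0.6 -0.4 -0.2] open 0.1527618099715662 q [-0.15  0.59  0.08  2.07 -0.11  0.49 -1.81]
front tool shift [-141.3    2.8   42.9]
back tool shift [ 0.6  2.1 43.2]
left tool shift [-70.8 -68.6  43.3]
right tool shift [-70.1  73.4  42.7]
top fit [505.    10.    -0.75] rms nan
table z nan
front [453.1  58.4] z here None
back [556.9 -38.4] z here None
left [553.4  61.9] z here None
right [456.6 -41.9] z here None
scene 1 315 cent [441.4  32.1  69.8] z [63.9 69.9 75.7]
scene 2 67 cent [518.4 -57.8  63. ] z [60.9 63.  65.6]
scene 3 363 cent [522.7  78.8  70.4] z [63.7 70.5 76.2]
scene 4 373 cent [571.9  -3.   69.8] z [63.2 69.9 75.6]
scene fit [ 5.03762e+02  1.22380e+01 -2.45000e-01] rms 0.12
table z -0.6
front [434.9  29.5] z here 70.7
back [572.6  -5. ] z here 72.6
left [521.   81.1] z here 73.2
right [486.5 -56.6] z here None
  return _methods._mean(a, axis=axis, dtype=dtype,
  ret = ret.dtype.type(ret / rcount)
```

```bash
sleep 1
```

```text
(no output)
```

View pics/s2.png

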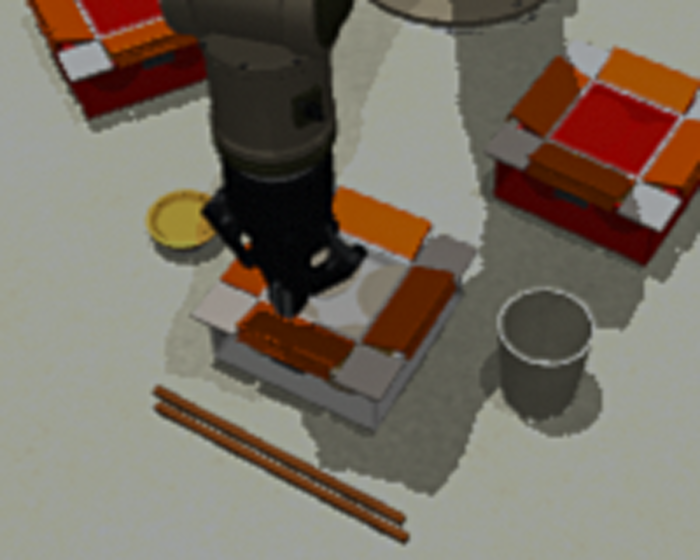

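Right is flush (its depth now reads z≈63), and the box hasn't moved. Back section next.

```bash
python3 -m crank '0 2 15 0 0 0 -1;0 0 12 0 0 0 -1;0 0 6 0 0 0 -1;0 0 4 0 0 0 -1;0 0 3 0 0 0 -1;0 0 2 0 0 0 -1'; python3 st.py
```

```text
t: 6.55
ee_pos: [566.1, -11.9, 63.2]
eef_rot: [-3.112, 0.416, -0.004]
wrist_force: [-6.7, 0.7, 43.0]
opening: -0.0
t 6.55 pos [566.1 -11.9  63.2] yaw x -0.266 z [ 0.003  0.002 -1.   ] F [-6.7  0.7 43. ] open -0.028412522537572652 q [-0.13  0.65  0.07  2.1  -0.11  0.39 -1.8 ]
front tool shift [-139.5   -3.9   -1. ]
back tool shift [ 2.4 -5.7 -0.8]
left tool shift [-69.4 -75.9  -0.7]
right tool shift [-67.8  66.2  -1.1]
```

Pressed to the stop. Lift and go to the left section.

```bash
python3 -m crank '0 0 -10 0 0 0 -1;0 0 -28 0 0 0 -1;-23 -25 -2 0 0 0 -1;-23 -25 0 0 0 0 -1;-23 -25 0 0 0 0 -1;0 0 0 0 0 0 -1'; python3 st.py
```

```text
t: 7.3
ee_pos: [516.8, 80.2, 104.4]
eef_rot: [-3.112, 0.418, -0.002]
wrist_force: [-0.1, 0.3, 0.6]
opening: 0.1
t 7.3 pos [516.8  80.2 104.4] yaw x -0.267 z [ 0.001  0.002 -1.   ] F [-0.1  0.3  0.6] open 0.08716906252773249 q [-0.33  0.55  0.1   2.17 -0.14  0.42 -1.96]
front tool shift [-67.6  72.2  40.2]
back tool shift [74.3 70.3 40.3]
left tool shift [ 2.3  0.2 40.4]
right tool shift [  4.2 142.2  40.1]
```

```bash
python3 -m crank '2 0 14 0 0 0 -1;0 0 10 0 0 0 -1;0 0 6 0 0 0 -1;0 0 4 0 0 0 -1;0 0 3 0 0 0 -1;0 0 2 0 0 0 -1'; python3 st.py
```

```text
t: 8.05
ee_pos: [520.4, 77.0, 63.1]
eef_rot: [-3.111, 0.425, -0.003]
wrist_force: [-7.8, 2.7, 44.9]
opening: 0.2
t 8.05 pos [520.4  77.   63.1] yaw x -0.272 z [ 0.002  0.002 -1.   ] F [-7.8  2.7 44.9] open 0.16426387368106088 q [-0.31  0.63  0.08  2.19 -0.15  0.33 -1.95]
front tool shift [-71.7  70.3  -1.2]
back tool shift [70.2 67.7 -1. ]
left tool shift [-2.1 -2.  -0.9]
right tool shift [  0.4 140.   -1.3]
```

```bash
python3 -m crank '0 0 -10 0 0 0 -1;0 0 -28 0 0 0 -1;-24 23 -2 0 0 0 -1;-24 23 0 0 0 0 -1;-23 23 0 0 0 0 -1;0 0 0 0 0 0 -1'; python3 st.py
```

```text
t: 8.8
ee_pos: [431.4, 26.5, 104.1]
eef_rot: [-3.111, 0.43, -0.005]
wrist_force: [1.2, -0.4, -0.2]
opening: -0.0
t 8.8 pos [431.4  26.5 104.1] yaw x -0.274 z [ 0.003  0.001 -1.   ] F [ 1.2 -0.4 -0.2] open -0.01631023418981581 q [-0.25  0.49  0.08  2.37 -0.13  0.28 -1.9 ]
front tool shift [ 0.4 -2.1 40.1]
back tool shift [142.3  -5.1  40.5]
left tool shift [ 69.9 -74.6  40.4]
right tool shift [72.7 67.4 40.1]
```

```bash
python3 -m crank '2 -2 14 0 0 0 -1;0 0 10 0 0 0 -1;0 0 5 0 0 0 -1'; python3 st.py
```

```text
t: 9.18
ee_pos: [436.7, 28.9, 73.0]
eef_rot: [-3.11, 0.429, -0.008]
wrist_force: [-3.1, 0.2, 8.7]
opening: 0.3
t 9.18 pos [436.7  28.9  73. ] yaw x -0.274 z [ 0.006  0.002 -1.   ] F [-3.1  0.2  8.7] open 0.31690607103118845 q [-0.23  0.56  0.05  2.38 -0.14  0.2  -1.89]
front tool shift [-4.   1.5  9. ]
back tool shift [137.9  -1.4   9.7]
left tool shift [ 65.5 -71.    9.5]
right tool shift [68.3 71.   9.1]
```

```bash
python3 -m crank '-1 0 4 0 0 0 -1;0 0 4 0 0 0 -1;0 0 2 0 0 0 -1'; python3 st.py
```

```text
t: 9.55
ee_pos: [435.5, 29.5, 62.7]
eef_rot: [-3.11, 0.428, -0.006]
wrist_force: [-9.0, -0.0, 69.7]
opening: -0.0
t 9.55 pos [435.5  29.5  62.7] yaw x -0.274 z [ 0.004  0.002 -1.   ] F [-9.  -0.  69.7] open -0.020597325609193955 q [-0.23  0.58  0.04  2.39 -0.15  0.17 -1.89]
front tool shift [-2.6  1.8 -1.3]
back tool shift [139.3  -1.1  -0.8]
left tool shift [ 66.9 -70.7  -0.9]
right tool shift [69.7 71.3 -1.3]
```

Lift clear and swing the arm out of view (up, then towards -y) to check all four.

```bash
python3 -m crank '0 0 -10 0 0 0 -1;0 0 -30 0 0 0 -1;0 0 -50 0 0 0 -1;0 0 -40 0 0 0 -1;0 45 0 0 0 0 -1;0 45 0 0 0 0 -1;0 45 0 0 0 0 -1;0 45 0 0 0 0 -1;0 45 0 0 0 0 -1;0 45 0 0 0 0 -1;0 45 0 0 0 0 -1;0 0 0 0 0 0 -1'
python3 - <<'E'
from h import *
from fit import fit
for n in ["top","scene"]: fit(n,"")
for n in ["top","scene"]:
    p=env.camera(n); a=p["color"][110:250,170:340] if n=="top" else p["color"][130:290,150:350]
    cv2.imwrite(f"pics/{n}f.png",cv2.resize(a[:,:,::-1],None,fx=3.7,fy=3.7,interpolation=cv2.INTER_CUBIC))
E
```

```text
t: 11.05
ee_pos: [354.4, -282.6, 195.4]
eef_rot: [-3.112, 0.418, -0.02]
wrist_force: [0.2, 0.2, -0.4]
opening: -0.4
top 1 370 cent [562.   -9.1  63.7] z [60.9 63.8 66.4]
top 2 382 cent [515.   70.8  63.8] z [61.1 63.8 66.6]
top 3 389 cent [481.7 -55.1  64. ] z [61.2 64.  67.1]
top 4 432 cent [435.5  24.4  63.8] z [60.9 63.8 66.6]
rect ((500.09954833984375, 9.194221496582031), (166.22328186035156, 167.33486938476562), 75.49658966064453)
top fit [ 5.0019e+02  9.0890e+00 -2.6600e-01] rms 0.0
table z 0.1
front [431.7  27.7] z here 63.7
back [568.7  -9.5] z here 63.0
left [518.8  77.6] z here 63.8
right [481.6 -59.4] z here 63.5
scene 1 271 cent [439.7  30.7  63.2] z [60.5 63.3 66.1]
scene 2 281 cent [488.1 -49.6  63. ] z [60.3 63.  65.9]
scene 3 348 cent [520.9  77.4  62.6] z [59.1 62.8 65.5]
scene 4 376 cent [567.3  -2.6  62.8] z [59.6 62.9 65.8]
rect ((500.904052734375, 12.014129638671875), (167.77255249023438, 171.96165466308594), 75.60867309570312)
scene fit [ 5.0158e+02  1.1572e+01 -2.5800e-01] rms 0.12
table z -0.6
front [432.9  29.7] z here 63.1
back [570.2  -6.6] z here 63.2
left [519.7  80.2] z here 63.1
right [483.4 -57.1] z here 62.8
```

```bash
sleep 1
```

```text
(no output)
```

View pics/topf.png

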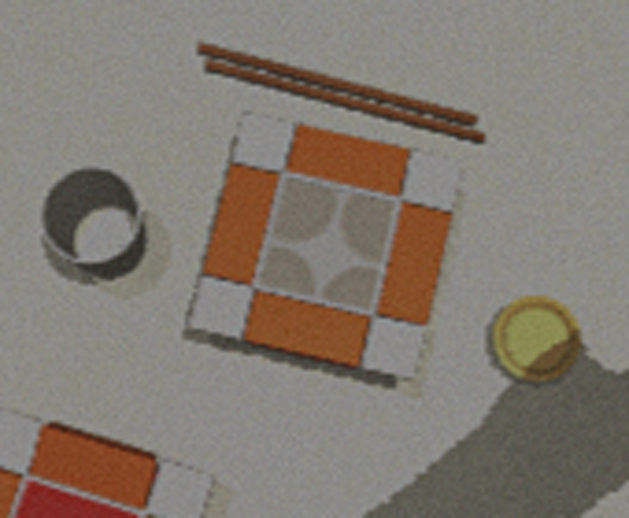

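View pics/scenef.png

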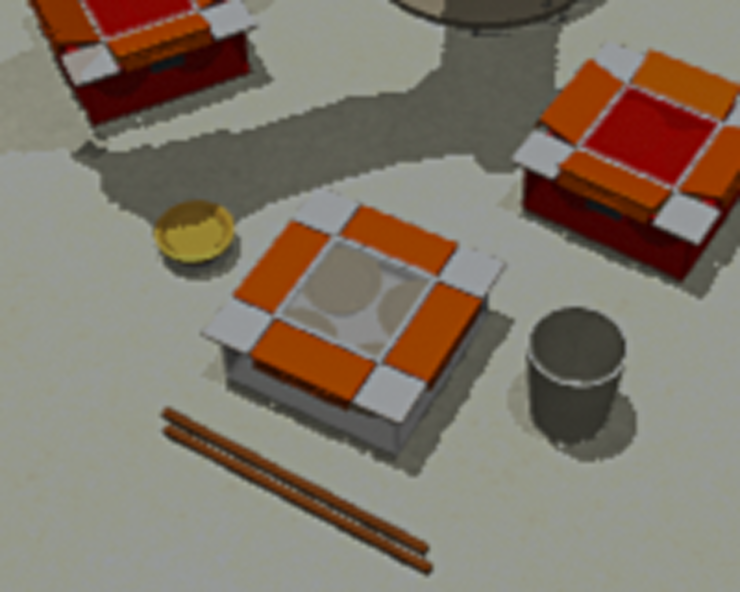

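All four orange sections are flush, at z about 63–64 mm in both views. The box, cup, tart and chopsticks are where they were, and the arm is clear.

```bash
python3 -c "
from bench import env
print(env.finish_job())"
```

```text
the job is handed in; nothing more can be done
None
```

I pressed all four orange sections down with the shut fingertips (right, back, left, front) and handed the job in at about 11.5 s of the 43 s limit. No verdict was reported.

- **Sections:** before handing in, all four read 63–64 mm above the table in both the top and scene cameras. They read about 71–74 mm at their press points while popped up. Both pictures show all four level with the lid.
- **Box and bystanders:** the fitted box pose changed by about 1–2 mm, which is within measurement noise. In both pictures the cup, tart and chopsticks look unmoved; I did not measure their positions again.
- **Press force:** the force at the stops rose to 43–70 N, well above the 20 N given as harmless for the sections. The front section took the most. This stayed below the 120 N wrist limit, and I saw no damage or movement of the box.
- **Camera disagreement:** at the start the two cameras placed the box about 6 mm apart, so I used their mean. In the final pictures they agreed to within about 3 mm.

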